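# Hook the twist-locked filter out of the airbrush cleaning pot

### The arm

A 7-joint arm with a two-finger parallel gripper is mounted at the origin on the work surface. World frame = base frame: x ahead of the robot, y to its left, z up, the work surface at z = 0. Lengths are in mm, angles in rad, forces in N, time in s.
With the tool pointing down it reaches from about 400 to 850 mm from the base axis. Payload 4.4 kg.
Tool frame: the origin (TCP) lies between the finger pads; the fingertips stand manip.tip_reach ahead of it and the grasp point (between the pads) is the TCP (manip.tip_reach is the distance from the TCP to the fingertips, in mm); z points along the fingers, y is the line along which they close (so a half turn about z gives the same grasp; the last joint's range is limited). The gripper opens to 94 mm and grips with 3 to 60 N. Pads are 16 mm wide; open, the fingers measure 119 mm over their backs; the gripper's body (75 mm by 177 mm) begins 78 mm behind the grasp point.
Start: joints at [1.156, 0.628, 0.038, 1.517, -0.027, 0.996, -0.02], TCP at [222.179, -610.864, 224.478] pointing down, gripper open.
Joint ranges: [-3.06, 3.06], [-0.37, 2.12], [-1.25, 1.32], [0.18, 2.47], [-1.1, 4.24], [0.23, 1.98], [-2.94, 2.94]. Speed limits (rad/s): [2.57, 2.57, 3.14, 3.14, 3.14, 3.14, 3.14].

### API

Orientations are given as a unit quaternion [w, x, y, z].
In Python, from workcell import manip, eyes gives the robot as it stands.
- The arm moves only by the shell command python3 -m creep FILE [OPENING] [FORCE], which reads ROWS from the file FILE. ROWS is one flat JSON list of numbers that holds 1 to 10 rows one after another, with no inner brackets; each row has 4 numbers: dx, dy, dz in mm, then a turn about the tool's z in rad; each row shifts and turns the commanded pose from where the row before left it, along the tool's axes as they then stand; what a row does not reach is not made up. A row lasts 1/12 s, in which the tool goes at most 41.7 mm and 0.125 rad, less where a joint would pass 70% of its speed; a pose out of reach is approached as far as the arm can. OPENING is the finger opening in mm, set as the command begins (- or left out keeps the last). The fingers move at their own pace and stop on an object; FORCE is the grip in N (left out, the last holds). Time passes only in rows, so rows that do not move let the fingers close. It prints the time, the measured TCP pose, the force, the opening and the grip force at its end. Input that does not fit is refused with a message, and nothing moves.
- manip.state(): the state, without advancing time (a new reading comes with each control period).
- eyes.read_camera(name): name is "scene" or "top" or "wrist"; returns a dict with "frame" (480x640x3 uint8, red, green, blue), "intrinsics" (3x3 intrinsics, pixels), "R" (3x3) and "t" (3): a world point X has camera coordinates R X + t. Camera axes: x right, y down, z forward; pixel columns grow to the right and rows downward; lengths in mm; the calibration is good to about 2 mm. A picture is of the moment at which its call begins. There is no depth.
- manip.finish_job(): hands the job in; it is judged then, once.
The state is a dict: "t": time; "joints": joint angles; "dq": joint speeds; "tau": joint torques, N m; "eef_pos": TCP position; "eef_rot": TCP orientation; "ft_force": force on the tool from outside, world axes, zero at the start; "torque": the same for the moment, N m; "width": finger opening in mm; "grip_force": force on a finger pad.
Only numpy, scipy, OpenCV 4.12 (cv2) and the standard library are available. Lean on these libraries where they do the work, as an engineer would, in place of code of your own. Each camera call takes 0.05 s, during which the arm holds its last target. There are 200 camera calls.

### The job

Take the pull hook from its stand and use it to get the yellow filter cartridge out of the deep blue airbrush cleaning pot: catch its steel loop, twist the cartridge gently anticlockwise (seen from above) until you feel its stop, then draw it straight up, without forcing the loop. Set the cartridge down gently, upright, inside the white tray, and hang the hook back in its stand. Do not touch the cartridge with the fingers, and leave the tape roll, spray can and jar where they are.

Things in the scene. Friction and masses are not known exactly. Their poses are not given: they have to be found in the camera images.
- pot: Blue upright cylinder, fixed, with a short brass stub on its side, 86 mm outside diameter, 120 mm tall, open top: straight bore 60 mm in diameter down to its floor, 10 mm above the bench. Origin on the axis at bench level, z up. A steel bayonet ring, 51 mm inside diameter, lies low in the bore, 18 to 24 mm above the bench, and holds down the cartridge's lugs; no pose tells how it is turned.
- filter: Yellow cartridge, 48 mm diameter, 30 mm tall, 140 to 280 g, loose on the bore's floor, turns easily. Origin: centre of underside, z up; steel loop on top. Two lugs at its foot (+x, -x, 28.5 mm from axis) lock it: it lifts only once turned anticlockwise to a solid stop, 23 to 67 degrees on, different each time: feel for it. Only the last 5 degrees before the stop are free to lift.
- loop (a point): Centre of the opening of the cartridge's rigid steel loop, 37 mm above the cartridge's origin, same axes. Seen along x the opening is 16 mm wide (y) and 14.5 mm high, from the cartridge's top face to the crossbar (4 mm thick). Loop strip is 6 mm deep (x), legs 3 mm thick. It bears 30 N at most, all its contacts added up; 0.1 N m of twist is enough to feel the stop.
- hook: Pull hook, 150 g, upright in the stand. Origin: shank axis at the underside of its aluminium collar plate (56 x 44 x 4 mm, x from -21 to 35), z up. Above it an orange handle 22 mm (x) by 16 mm (y), 4 to 56 mm above the origin, and a 26 x 22 mm black cap to 62 mm: grip across y about 30 mm above the origin. Below it the shank, 5 mm (x) by 10 mm (y), to 92 mm below the origin.
- blade (a point): Where the loop's crossbar sits on the hook: middle of the flat blade's top, 8 mm in the hook's +x from the shank axis and 88 mm below its origin; same axes as the hook. Blade 12 mm wide (y), 4 mm thick, runs in +x to 17 mm from the shank axis; its last 3 mm turn up 3 mm as a lip. Inside the loop the blade can turn about 25 degrees either way before it bears on the legs.
- stand: Dark steel upright box, fixed to the bench, 50 mm (x) by 44 mm (y), 115 mm tall, open at the top, inside 38 by 32 mm, on a 90 x 80 mm foot. Origin: on its axis at bench level, z up. The hook hangs in it with its collar plate on the rim (hook origin 115 mm above the bench, 7 mm towards the stand's -x from its axis, same yaw).
- tray: White open tray, fixed to the bench, 150 mm (x) by 130 mm (y), walls 4 mm thick and 22 mm high, floor 4 mm thick. Origin: centre of its underside at bench level.
- tape: Roll of tan masking tape lying flat, 90 mm diameter, 25 mm high; origin: centre of its underside. Leave alone.
- can: Upright spray can with green label, 42 mm diameter, 130 mm tall; origin: centre of its underside. Leave alone.
- jar: Paint jar with red label, 48 mm diameter, 55 mm tall; origin: centre of its underside. Leave alone.
Not all that is in view belongs to the job. Leave any brown, purple or turquoise look-alike of the hook alone.

How it is judged (in metres and radians):
On the way, in this order (a step that is already met when the one before it is completed fails the run):
1. the cartridge hangs on the hook, drawn clear above the pot's mouth (z of filter in the frame of pot above 0.121 m and contact force between hook and filter above 0.7 N), for 0.1 s.
2. the cartridge stands upright on the tray's floor (z of filter in the frame of tray below 0.008 m and horizontal distance between filter and tray below 0.06 m and angle between filter's own z axis and vertical below 0.1 rad), for 0.1 s.
At the end, for the whole second after the job is handed in: The cartridge stands upright (within 6 degrees) and still on the floor of the white tray, wholly inside its walls; the hook hangs upright and still in its stand, collar plate on the rim (z of filter in the frame of tray between 0 and 0.008 m and x of filter in the frame of tray between -0.05 and 0.05 m and y of filter in the frame of tray between -0.04 and 0.04 m and angle between filter's own z axis and vertical below 0.1 rad and linear speed of each of filter, hook below 0.02 m/s and horizontal distance between hook and stand below 0.022 m and z of hook in the frame of stand between 0.11 and 0.12 m and angle between hook's own z axis and vertical below 0.12 rad); the robot touches nothing.
It fails at once if the loop is loaded with more than 30 N by the hook, all contacts added up (contact force between hook and filter above 30 N).
It fails at once if the cartridge is touched by the fingers (contact force between the fingers and filter above 0.3 N).
It fails at once if the cartridge is dropped or pressed hard into the tray (more than 20 N) (contact force between filter and tray above 20 N).
It fails at once if the tape roll, spray can or jar is moved more than 15 mm (distance of any of tape, can, jar from where it was at the start of the episode above 0.015 m).
It also fails if it takes over 72 s, if anything falls off the work surface, if the arm or the gripper's body presses on something with over 40 N, if the wrist force passes 120 N, or if a joint passes its speed limit or range.

## Working session

There is one attempt and no reset: what is moved stays moved. The work goes in short steps, Python scripts to look and compute and a shell command to move; the robot and the scene stay as the last step left them, time stands still between calls to the robot, and variables do not carry over. Pictures are saved under pics/ and viewed, at most 10 in all, crops included, and the job is handed in when it is done.

```bash
mkdir -p pics; ls
python3 - <<'E'
from workcell import manip, eyes
import cv2, numpy as np, pickle
for n in ["scene","top","wrist"]:
    c=eyes.read_camera(n); cv2.imwrite(f"pics/{n}0.png",c["frame"][:,:,::-1]); pickle.dump(c,open(f"{n}0.pkl","wb"))
    print(n,np.round(c["intrinsics"],1).tolist(),np.round(-c["R"].T@c["t"]))
print(manip.state(),manip.tip_reach)
E
```

```text
pics
scene [[488.4, 0.0, 324.0], [0.0, 488.4, 241.0], [0.0, 0.0, 1.0]] [1387.  -36.  629.]
top [[468.7, 0.0, 315.5], [0.0, 468.7, 245.2], [0.0, 0.0, 1.0]] [464.  49. 891.]
wrist [[406.1, 0.0, 316.4], [0.0, 406.1, 242.3], [0.0, 0.0, 1.0]] [ 287. -586.  384.]
{'t': 0.15, 'joints': array([ 1.15623817,  0.6290981 ,  0.03846974,  1.51807337, -0.02697798,
        0.99631188, -0.02003394]), 'dq': array([-3.86803048e-04, -2.56438156e-03, -1.18536828e-04, -2.51286339e-03,
        9.62928085e-05, -1.34894053e-03,  1.35739361e-03]), 'tau': array([ 1.91384606e-03, -5.50093067e+01,  1.14516612e+00, -1.86818630e+01,
       -5.21801587e-02,  2.08742602e-02,  9.86640111e-05]), 'eef_pos': array([ 221.98630645, -610.4417362 ,  223.80956781]), 'eef_rot': array([-6.72611457e-04,  9.84837500e-01,  1.73478033e-01, -1.35599023e-04]), 'ft_force': array([-0.49846827,  0.86142348, -0.63285082]), 'torque': array([-0.01483006, -0.05104201,  0.04056133]), 'grip_force': 0.0, 'width': 94.07003126094988} 19.0
```

View pics/top0.png

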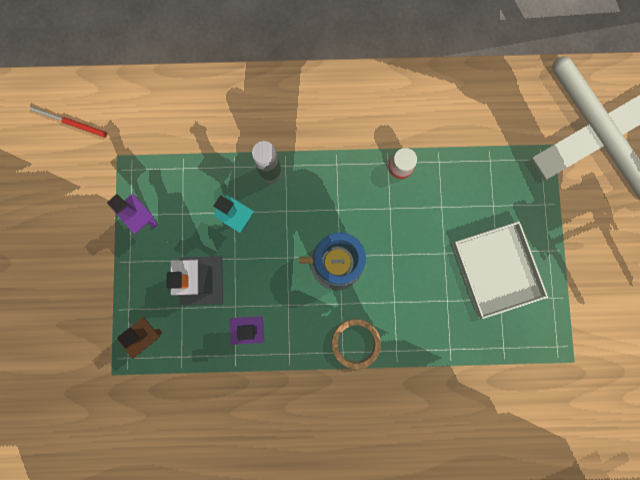

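View pics/scene0.png

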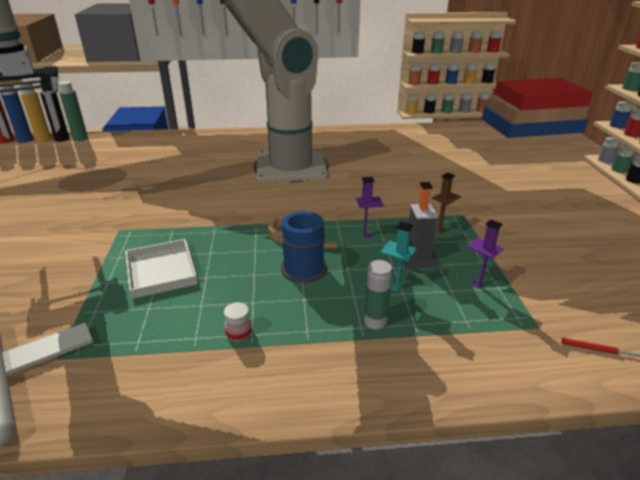

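Top view: the candidates for the hook are orange (183,280), purple (135,212), turquoise (235,212), brown (138,337) and purple (247,330). Only the orange-handled one with the aluminium plate on a dark box fits the description. I'll confirm it in a crop and measure.

```bash
cat > h.py <<'E'
import numpy as np, cv2, pickle
def ray(c,uv,z):
    K,R,t=c["intrinsics"],np.array(c["R"]),np.array(c["t"])
    uv=np.atleast_2d(np.array(uv,float)); d=np.c_[(uv-K[[0,1],[2,2]])/[K[0,0],K[1,1]],np.ones(len(uv))]@R
    o=-R.T@t; return o+d*((z-o[2])/d[:,2])[:,None]
def proj(c,X):
    p=np.atleast_2d(X)@np.array(c["R"]).T+c["t"]; q=p@np.array(c["intrinsics"]).T; return q[:,:2]/q[:,2:]
def comps(c,lo,hi,minA=15,roi=None):
    h=cv2.cvtColor(c["frame"],cv2.COLOR_RGB2HSV); m=cv2.inRange(h,np.array(lo),np.array(hi))
    if roi: mm=np.zeros_like(m); x0,x1,y0,y1=roi; mm[y0:y1,x0:x1]=m[y0:y1,x0:x1]; m=mm
    cs,_=cv2.findContours(m,cv2.RETR_EXTERNAL,cv2.CHAIN_APPROX_NONE)
    return sorted([k[:,0] for k in cs if cv2.contourArea(k)>=minA],key=lambda k:-cv2.contourArea(k))
def ld(n): return pickle.load(open(n+".pkl","rb"))
E
python3 - <<'E'
from h import *
c=ld("top0"); f=c["frame"][:,:,::-1]
a=cv2.resize(f[240:320,150:240],None,fx=4.4,fy=4.4,interpolation=cv2.INTER_CUBIC)
b=cv2.resize(f[225:305,295:385],None,fx=4.4,fy=4.4,interpolation=cv2.INTER_CUBIC)
cv2.imwrite("pics/crop1.png",np.hstack([a,b]))
for nm,lo,hi,z in [("plate/white",(0,0,150),(180,60,255),115),("orange",(3,150,120),(18,255,255),150),("blue",(100,120,40),(120,255,255),120),("yellow",(20,120,80),(32,255,255),40)]:
    for k in comps(c,lo,hi,40)[:6]:
        r=cv2.minAreaRect(k); print(nm,np.round(r[0]),np.round(r[1]),round(r[2]),np.round(ray(c,[r[0]],z))[0], 'box',np.round(ray(c,cv2.boxPoints(r),z)[:,:2]).tolist())
E
```

```text
plate/white [496. 303.] [142. 130.] 72 [ 453. -249.  115.] box [[535.0, -115.0], [598.0, -327.0], [373.0, -379.0], [315.0, -174.0]]
plate/white [619. 110.] [148.  51.] 56 [ 776. -485.  115.] box [[865.0, -384.0], [916.0, -463.0], [690.0, -583.0], [642.0, -505.0]]
plate/white [568. 151.] [26. 67.] 60 [ 706. -390.  115.] box [[698.0, -329.0], [755.0, -433.0], [715.0, -452.0], [658.0, -348.0]]
plate/white [467. 192.] [136. 112.] 65 [ 640. -214.  115.] box [[710.0, -83.0], [789.0, -262.0], [571.0, -342.0], [497.0, -168.0]]
plate/white [184. 277.] [34. 26.] 90 [510. 264. 115.] box [[539.0, 286.0], [537.0, 243.0], [481.0, 243.0], [482.0, 285.0]]
plate/white [262. 153.] [20. 25.] 4 [717. 133. 115.] box [[697.0, 151.0], [741.0, 148.0], [738.0, 114.0], [693.0, 118.0]]
orange [184. 281.] [12.  5.] 90 [501. 254. 150.] box [[511.0, 258.0], [511.0, 250.0], [492.0, 250.0], [492.0, 258.0]]
blue [340. 258.] [50. 50.] 90 [534.   6. 120.] box [[576.0, 46.0], [574.0, -37.0], [491.0, -34.0], [494.0, 48.0]]
yellow [338. 262.] [25. 25.] 90 [535.   6.  40.] box [[558.0, 28.0], [557.0, -18.0], [511.0, -16.0], [512.0, 29.0]]
```

View pics/crop1.png

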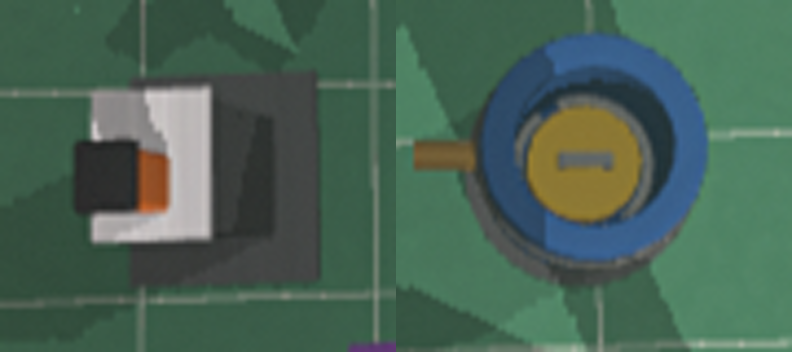

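The crop confirms the orange-handled hook. Its plate spans about px (170–198, 260–295), with the cap top at (174,280) and a dark box and foot below. The loop's crossbar lies nearly along image x at about (338,261). Next I'll take refined numbers.

```bash
python3 - <<'E'
from h import *
from workcell import manip
c=ld("top0")
pl=(np.array([[90,87],[212,87],[212,242],[90,242]])-.0)/4.4+[150,240]
P=ray(c,pl,119);print("plate",P.round(1)[:,:2].tolist(),P.mean(0).round(1))
for k in comps(c,(0,0,0),(180,130,75),30,(160,186,265,300))[:3]:
    r=cv2.minAreaRect(k);print("cap",r,ray(c,[r[0]],177).round(1))
print("cap man",ray(c,[[150+106/4.4,240+176.5/4.4]],177).round(1))
bar=np.array([[557,160],[613,159.]])-[396,0]; bar=bar/4.4+[295,225]
print("bar",ray(c,bar,58).round(1).tolist(), ray(c,bar,58).mean(0).round(1))
k=comps(c,(100,120,40),(120,255,255),200)[0]; e=cv2.fitEllipse(k);print("pot",e,ray(c,[e[0]],120))
foot=np.array([[131,80],[318,72],[320,279],[131,285]])/4.4+[150,240];F=ray(c,foot,5);print("foot",F.round(1)[:,:2].tolist(),F.mean(0).round(1))
h=cv2.cvtColor(c["frame"],cv2.COLOR_RGB2HSV);m=cv2.inRange(h[200:330,440:560],(0,0,90),(180,70,255))
m=cv2.morphologyEx(m,cv2.MORPH_CLOSE,np.ones((5,5)));ks,_=cv2.findContours(m,0,1);k=max(ks,key=cv2.contourArea);r=cv2.minAreaRect(k);b=cv2.boxPoints(r)+[440,200]
print("tray",r,ray(c,b,22).round(0)[:,:2].tolist(),ray(c,b,22).mean(0).round(1))
E
echo '[0, 0, 0, 0]' > path.dat && python3 -m creep path.dat
```

```text
plate [[538.5, 285.5], [537.3, 239.8], [479.4, 239.7], [480.6, 285.1]] [508.9 262.5 119. ]
cap ((173.0, 280.5), (17.0, 14.0), 90.0) [[501.2 263.6 177. ]]
cap man [[501.8 262.  177. ]]
bar [[533.6, 17.2, 58.0], [533.3, -5.5, 58.0]] [533.4   5.9  58. ]
pot ((339.5717468261719, 257.9011535644531), (50.1258430480957, 50.31660842895508), 151.0000762939453) [[533.77702897   6.23071653 120.        ]]
foot [[552.0, 302.8], [553.2, 222.3], [464.6, 221.8], [464.3, 302.3]] [508.5 262.3   5. ]
tray ((59.49999237060547, 64.49998474121094), (118.99998474121094, 128.99996948242188), -0.0) [[407.0, -178.0], [647.0, -193.0], [641.0, -418.0], [401.0, -396.0]] [ 524.  -296.2   22. ]
t: 0.23
eef_pos: [222.1, -610.6, 224.0]
eef_rot: [-0.0, 0.985, 0.173, -0.0]
ft_force: [-0.2, 0.2, -0.1]
width: 94.2
grip_force: 0.0
```

```bash
echo '[0, 0, -25, 0.1163, 0, 0, -25, 0.1163, 0, 0, -25, 0.1163, 20, -25, 0, 0, 20, -25, 0, 0, 20, -25, 0, 0, 20, -25, 0, 0, 20, -25, 0, 0, 20, -25, 0, 0, 20, -25, 0, 0]' > path.dat && python3 -m creep path.dat; echo '[20, -25, 0, 0, 20, -25, 0, 0, 20, -25, 0, 0, 20, -25, 0, 0, 20, -25, 0, 0, 0, -25, 0, 0, 0, -25, 0, 0, 0, 0, 0, 0, 0, 0, 0, 0]' > path.dat && python3 -m creep path.dat
python3 - <<'E'
from h import *
from workcell import eyes
c=eyes.read_camera("wrist");pickle.dump(c,open("wrist1.pkl","wb"));cv2.imwrite("pics/wrist1.png",c["frame"][:,:,::-1]);print(-c["R"].T@c["t"],c["R"].round(2).tolist())
E
```

```text
t: 1.07
eef_pos: [362.9, -434.5, 299.5]
eef_rot: [-0.0, 1.0, -0.0, 0.0]
ft_force: [0.2, 0.2, 0.8]
width: 93.7
grip_force: 0.0
t: 1.82
eef_pos: [462.5, -259.6, 299.6]
eef_rot: [-0.0, 1.0, 0.001, 0.0]
ft_force: [0.5, -0.8, -0.7]
width: 94.4
grip_force: 0.0
[ 531.64564438 -258.51038499  459.59348514] [[0.0, -1.0, 0.0], [-0.97, -0.0, 0.24], [-0.24, -0.0, -0.97]]
```

View pics/wrist1.png

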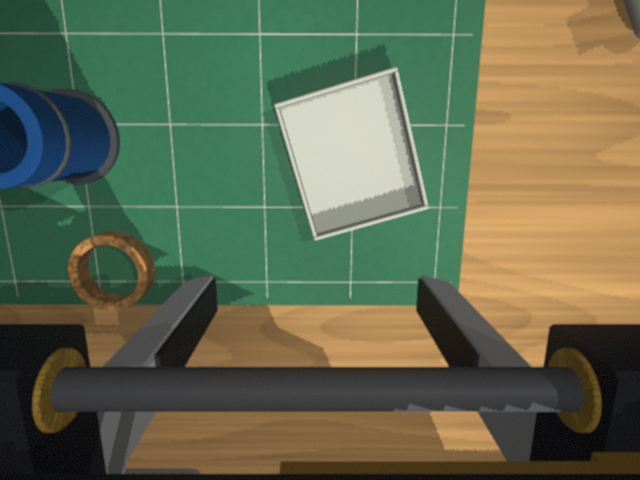

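The tray's rim corners are at px (275,105), (397,69), (428,207) and (316,239). I'll move over the pot next.

```bash
echo '[0, -33, 0, 0, 0, -33, 0, 0, 0, -33, 0, 0, 0, -33, 0, 0, 0, -33, 0, 0, 0, -33, 0, 0, 0, -33, 0, 0, 0, -33, 0, 0, 0, 0, 0, 0, 0, 0, 0, 0]' > path.dat && python3 -m creep path.dat
python3 - <<'E'
from h import *
from workcell import eyes
w=ld("wrist1");P=ray(w,[(275,105),(397,69),(428,207),(316,239)],22);print("tray",P.round(1)[:,:2].tolist(),P.mean(0),[np.linalg.norm(P[i]-P[i-1]).round(1) for i in range(4)])
c=eyes.read_camera("wrist");pickle.dump(c,open("wrist2.pkl","wb"))
f=c["frame"][:,:,::-1]; u=proj(c,[[533.5,6,60]])[0]; print(u)
x0,y0=(u-[70,55]).astype(int); x0=max(x0,0);y0=max(y0,0);print(x0,y0)
cv2.imwrite("pics/pot2.png",cv2.resize(f[y0:y0+110,x0:x0+140],None,fx=5,fy=5,interpolation=cv2.INTER_CUBIC))
E
```

```text
t: 2.7
eef_pos: [462.7, 3.4, 299.6]
eef_rot: [0.0, 1.0, 0.001, 0.0]
ft_force: [0.1, -0.3, 0.2]
width: 94.1
grip_force: 0.0
tray [[567.9, -216.1], [602.6, -339.4], [462.9, -380.1], [426.9, -258.5]] [ 515.05810585 -298.51891901   22.        ] [np.float64(147.2), np.float64(128.0), np.float64(145.5), np.float64(126.9)]
[314.473076   139.87571258]
244 84
```

View pics/pot2.png

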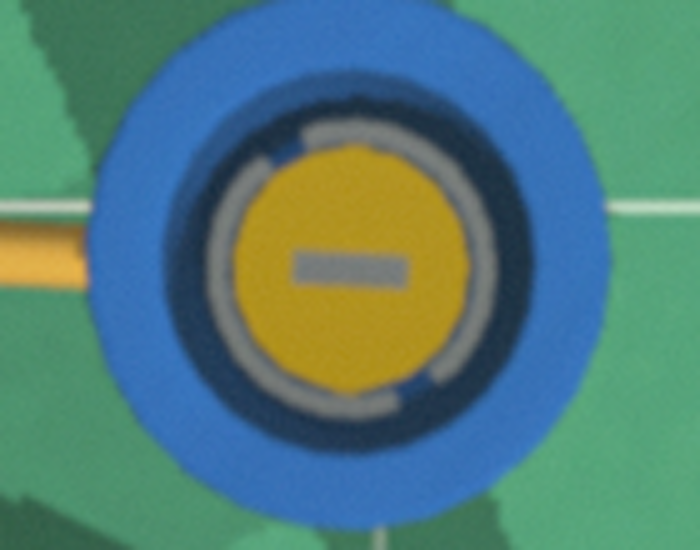

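The loop's bar is centred at crop (351,269), tilted about 2° clockwise. The ring's gaps, at (288,152) and (415,385), sit about 30° anticlockwise of the lugs, which gives a prior for the stop. Tray sides come out at 147 x 128 mm (expected 150 x 130), so that measurement is fine.

Run:
```python
from h import *
c=ld("wrist2")
q=lambda p: np.array(p,float)/5+[244,84]
print("bar",ray(c,q([[293,268],[409,272]]),58).round(1).tolist(),ray(c,q([[351,269.5]]),58).round(1))
k=comps(c,(100,120,40),(120,255,255),500)[0]
print("rim",ray(c,q([[349,264]]),120).round(1), ray(c,q([[92,264],[610,264],[349,-3],[349,530]]),120).round(1).tolist())
k=comps(c,(20,120,80),(32,255,255),200,(250,380,90,190))
k=max(k,key=len);e=cv2.minEnclosingCircle(k);print("filter",e,ray(c,[e[0]],40).round(1))
```

```text
bar [[535.6, 17.4, 58.0], [534.9, -4.8, 58.0]] [[535.3   6.3  58. ]]
rim [[535.7   6.3 120. ]] [[535.6, 47.9, 120.0], [535.7, -35.9, 120.0], [576.2, 6.3, 120.0], [492.7, 6.3, 120.0]]
filter ((314.282470703125, 137.47779846191406), 24.628284454345703) [[535.9   6.3  40. ]]
```

```bash
echo '[2, -32, 0, 0, 5, -32, 0, 0, 5, -32, 0, 0, 5, -32, 0, 0, 5, -32, 0, 0, 5, -32, 0, 0, 4, -32, 0, 0, 0, -32, 0, 0, 0, 0, 0, 0, 0, 0, 0, 0]' > path.dat && python3 -m creep path.dat
python3 - <<'E'
from h import *
from workcell import eyes
c=eyes.read_camera("wrist");pickle.dump(c,open("wrist3.pkl","wb"))
f=c["frame"][:,:,::-1]
cv2.imwrite("pics/hook3.png",f)
for k in comps(c,(3,150,100),(18,255,255),30)[:4]: print(cv2.minAreaRect(k))
print(proj(c,[[501.7,262.5,177],[501.7,262.5,119]]))
E
```

```text
t: 3.58
eef_pos: [494.2, 258.5, 298.9]
eef_rot: [0.0, 1.0, -0.0, -0.0]
ft_force: [0.5, -1.4, 0.5]
width: 93.6
grip_force: 0.0
((234.26829528808594, 295.0853576660156), (43.572479248046875, 31.547101974487305), 51.34019470214844)
((309.5, 206.0), (6.0, 17.0), 90.0)
[[311.70106747 230.8723502 ]
 [312.37440867 216.26470443]]
```

View pics/hook3.png

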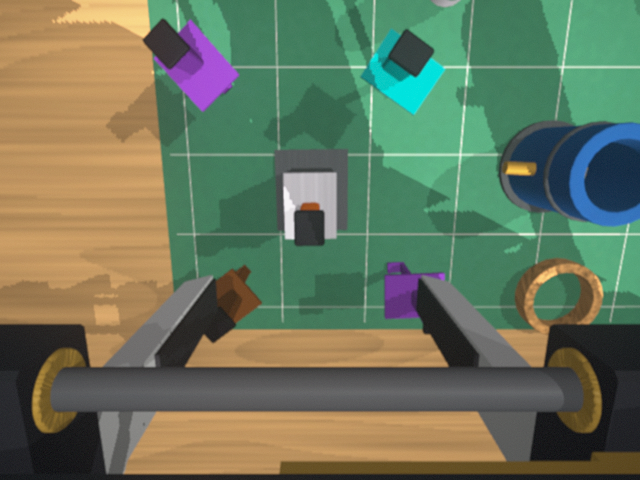

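Run:
```python
from h import *
c=ld("wrist3")
for k in comps(c,(0,0,0),(180,255,60),100,(285,335,200,255))[:2]:
    r=cv2.boundingRect(k);print("cap",r)
k=comps(c,(0,0,150),(180,40,255),100,(270,345,160,250))[0];x,y,w,h=cv2.boundingRect(k);print(x,y,w,h)
P=ray(c,[(x-.5,y-.5),(x+w-.5,y-.5),(x+w-.5,y+h-.5),(x-.5,y+h-.5)],119);print(P.round(1)[:,:2].tolist(),P.mean(0))
print(ray(c,[[309.5,228]],177))
```

```text
cap (295, 211, 29, 34)
283 173 58 67
[[538.4, 287.1], [538.4, 239.1], [481.4, 238.3], [481.4, 288.3]] [509.9123813  263.20933926 119.        ]
[[503.7854297  264.05305105 177.        ]]
```

```bash
echo '[4, -2.5, 20, 0, 4, -2.2, 20, 0, 0, 0, 25, 0, 0, 0, 25, 0, 0, 0, 25, 0, 0, 0, 20, 0, 0, 0, 12, 0, 0, 0, 7, 0, 0, 0, 0, 0, 0, 0, 0, 0]' > path.dat && python3 -m creep path.dat 50 30; echo '[0, 0, 0, 0, 0, 0, 0, 0, 0, 0, 0, 0]' > path.dat && python3 -m creep path.dat
```

```text
t: 4.47
eef_pos: [502.2, 262.2, 145.9]
eef_rot: [0.0, 1.0, -0.001, 0.0]
ft_force: [0.9, -0.0, -0.3]
width: 50.2
grip_force: 0.0
t: 4.72
eef_pos: [501.9, 263.9, 146.4]
eef_rot: [-0.0, 1.0, -0.0, 0.001]
ft_force: [-0.3, 0.0, -0.5]
width: 49.9
grip_force: 0.0
```

```bash
echo '[0, 0, 0, 0, 0, 0, 0, 0, 0, 0, 0, 0, 0, 0, 0, 0, 0, 0, 0, 0, 0, 0, 0, 0, 0, 0, 0, 0, 0, 0, 0, 0]' > path.dat && python3 -m creep path.dat 8 45; echo '[0, 0, -3, 0, 0, 0, -7, 0, 0, 0, -10, 0, 0, 0, -20, 0, 0, 0, -25, 0, 0, 0, -25, 0, 0, 0, -25, 0, 0, 0, 0, 0, 0, 0, 0, 0]' > path.dat && python3 -m creep path.dat
```

```text
t: 5.38
eef_pos: [501.3, 263.9, 145.5]
eef_rot: [-0.0, 1.0, -0.0, -0.0]
ft_force: [-0.4, 0.8, 0.3]
width: 21.5
grip_force: 45.0
t: 6.13
eef_pos: [502.1, 264.3, 262.5]
eef_rot: [-0.001, 1.0, -0.0, 0.002]
ft_force: [-0.4, 0.2, -1.8]
width: 21.4
grip_force: 45.0
```

The width reads 21.5 mm where the 16 mm handle was expected, so I'll look at how it is held.

Run:
```python
from h import *
from workcell import eyes
o=[]
for n,r in (("scene",None),("top",None),("wrist",None)):
    c=eyes.read_camera(n);pickle.dump(c,open(n+"4.pkl","wb"));f=c["frame"][:,:,::-1]
    u=proj(c,[[502,263,250]])[0].astype(int) if n!="wrist" else np.array([310,300]); 
    d=60 if n!="wrist" else 110
    x0=max(u[0]-d,0);y0=max(u[1]-d,0);print(n,u,x0,y0)
    o.append(cv2.resize(f[y0:y0+2*d,x0:x0+2*d],(390,390) if n!="top" else (390,390),interpolation=cv2.INTER_CUBIC))
cv2.imwrite("pics/held4.png",np.hstack([o[0],o[2]]))
```

```text
scene [429 149] 369 89
top [157 277] 97 217
wrist [310 300] 200 190
```

View pics/held4.png

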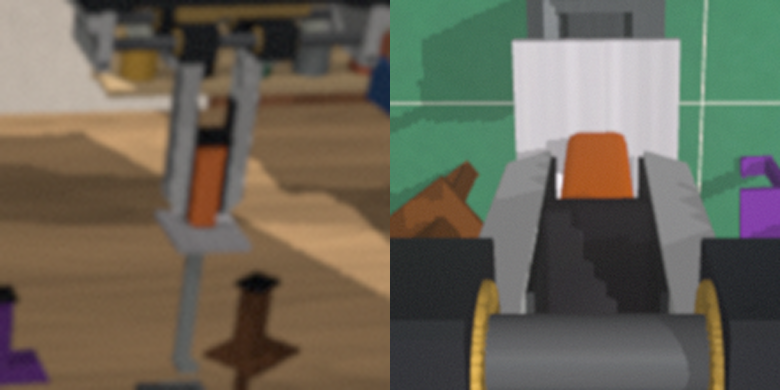

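The fingers bear on the black cap (22 mm). It's a flush, wide grip and enough for these loads if I raise the force to 60 N. I'll check how true the hook hangs by comparing the shank seen by the scene camera with its projection.

Run:
```python
from h import *
from workcell import manip
s=manip.state();print(s["eef_pos"],s["eef_rot"])
c=ld("scene4");p=np.array([502.1,264,262.5-30])
print("shank proj",proj(c,[p+[2.5,0,-4],p+[2.5,0,-45],p+[17,0,-90],p+[2.5,-5,-45],p+[2.5,5,-45]]).round(1).tolist())
# shank columns per row
g=cv2.cvtColor(c["frame"],cv2.COLOR_RGB2HSV)
for v in (172,180,188,194,198):
    print(v,g[v,412:440,1].tolist())
```

```text
[500.44637251 263.28426753 259.44818794] [ 6.05175336e-04  9.99999312e-01 -4.49915442e-05 -1.00416659e-03]
shank proj [[429.0, 160.1], [426.5, 178.7], [425.8, 201.4], [424.2, 178.8], [428.9, 178.6]]
172 [109, 111, 112, 110, 115, 112, 108, 110, 112, 110, 111, 112, 103, 73, 28, 6, 9, 12, 40, 80, 109, 113, 114, 113, 111, 114, 109, 112]
180 [112, 112, 111, 111, 106, 111, 112, 109, 112, 110, 112, 104, 71, 25, 8, 5, 11, 44, 80, 105, 113, 107, 109, 111, 108, 110, 113, 107]
188 [109, 109, 111, 107, 111, 111, 111, 111, 112, 110, 101, 69, 23, 8, 8, 8, 46, 81, 106, 113, 111, 107, 109, 109, 112, 109, 111, 112]
194 [107, 110, 111, 108, 112, 111, 110, 108, 110, 107, 82, 33, 11, 5, 8, 38, 77, 107, 112, 113, 113, 111, 114, 117, 118, 118, 132, 138]
198 [111, 109, 107, 109, 112, 107, 109, 110, 107, 88, 46, 11, 5, 3, 13, 51, 89, 104, 113, 119, 125, 145, 153, 147, 157, 167, 157, 174]
```

The shank hangs true, with measured and projected columns within 0.5 px. I'm carrying it over the pot.

```bash
echo '[1, 28, -5, 0, 2, 28, 0, 0, 2, 28, 0, 0, 2, 28, 0, 0, 2, 28, 0, 0, 1.3, 28, 0, 0, 0, 28, 0, 0, 0, 28, 0, 0, 0, 28, 0, 0, 0, 5.4, 0, 0]' > path.dat && python3 -m creep path.dat 8 60; for i in 1 2 3; do echo '[0, 0, 0, 0]' > path.dat && python3 -m creep path.dat | grep -E "eef|ft"; done
python3 - <<'E'
from h import *
from workcell import eyes
o=[]
for n in ("top","scene"):
    c=eyes.read_camera(n);pickle.dump(c,open(n+"5.pkl","wb"));f=c["frame"][:,:,::-1]
    u=proj(c,[[520,6,140]])[0].astype(int);d=40;x0,y0=u-d;print(n,x0,y0)
    o.append(cv2.resize(f[y0:y0+2*d,x0:x0+2*d],(400,400),interpolation=cv2.INTER_CUBIC))
cv2.imwrite("pics/pot5.png",np.hstack(o))
c=ld("scene5");print(proj(c,[[529.5,6,146.5],[512.5,6,180],[512.5,6,150]]).round(1).tolist())
E
```

```text
t: 7.12
eef_pos: [510.4, 0.3, 264.2]
eef_rot: [0.002, 1.0, -0.004, -0.002]
ft_force: [1.3, -1.3, -1.5]
width: 20.9
grip_force: 60.0
eef_pos: [510.7, 3.6, 264.3]
eef_rot: [0.001, 1.0, -0.002, -0.001]
ft_force: [-0.2, 0.5, -1.0]
eef_pos: [511.1, 7.0, 264.7]
eef_rot: [-0.0, 1.0, -0.0, -0.001]
ft_force: [0.2, 0.1, -1.6]
eef_pos: [511.3, 8.2, 265.0]
eef_rot: [-0.001, 1.0, 0.001, -0.001]
ft_force: [0.1, 0.0, -1.5]
top 300 225
scene 261 168
[[302.0, 207.5], [301.1, 188.7], [301.4, 201.9]]
```

View pics/pot5.png

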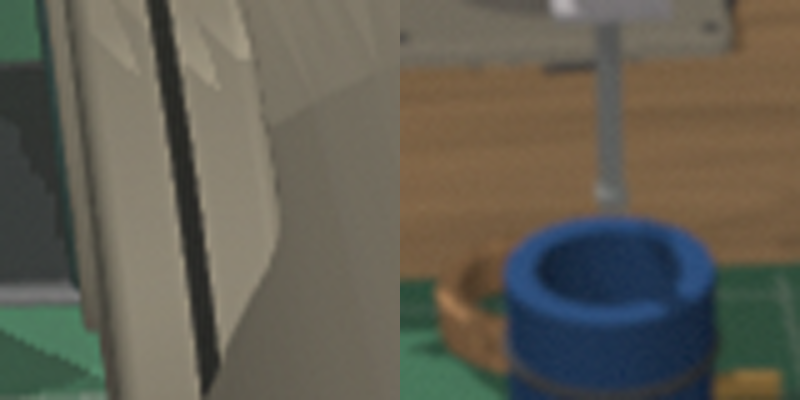

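The blade tip shows at scene px (302,207), where the calibration predicts (302,207.5), so the hook is true. Checking that the arm has settled, then lowering.

```bash
for i in 1 2 3 4; do echo '[0, 0, 0, 0, 0, 0, 0, 0]' > path.dat && python3 -m creep path.dat | grep -E "eef_pos|ft"; done
```

```text
eef_pos: [511.6, 7.3, 265.4]
ft_force: [0.8, 0.0, -1.0]
eef_pos: [511.5, 6.7, 265.5]
ft_force: [-0.7, -0.1, -1.9]
eef_pos: [511.6, 6.4, 265.5]
ft_force: [0.3, 0.1, -1.8]
eef_pos: [511.6, 6.4, 265.5]
ft_force: [-0.2, 0.1, -1.3]
```

```bash
echo '[0, 0, 10, 0, 0, 0, 20, 0, 0, 0, 20, 0, 0, 0, 20, 0, 0, 0, 15, 0, 0, 0, 8, 0, 0, 0, 4, 0, 0, 0, 2, 0, 0, 0, 0, 0, 0, 0, 0, 0]' > path.dat && python3 -m creep path.dat; for i in 1 2; do echo '[0, 0, 0, 0, 0, 0, 0, 0, 0, 0, 0, 0, 0, 0, 0, 0]' > path.dat && python3 -m creep path.dat | grep -E "eef_pos|ft"; done
python3 -c "
from workcell import manip;print(manip.state()['torque'])"
```

```text
t: 8.97
eef_pos: [512.2, 6.4, 167.2]
eef_rot: [-0.0, 1.0, -0.0, 0.001]
ft_force: [0.6, 0.5, -1.2]
width: 20.9
grip_force: 60.0
eef_pos: [511.8, 6.4, 166.8]
ft_force: [-0.2, -0.3, -1.5]
eef_pos: [511.6, 6.4, 166.5]
ft_force: [0.4, 0.8, -1.0]
[ 0.04346697  0.03187017 -0.03211825]
```

```bash
for r in 1 2 3; do :; done; echo '[1.5, 0, 0, 0, 1.5, 0, 0, 0, 1.5, 0, 0, 0, 1.5, 0, 0, 0, 0, 0, 0, 0, 0, 0, 0, 0, 0, 0, 0, 0]' > path.dat && python3 -m creep path.dat | grep -E "eef_pos|ft"; echo '[1.5, 0, 0, 0, 1.5, 0, 0, 0, 1.5, 0, 0, 0, 1.5, 0, 0, 0, 1.5, 0, 0, 0, 0, 0, 0, 0, 0, 0, 0, 0, 0, 0, 0, 0]' > path.dat && python3 -m creep path.dat| grep -E "eef_pos|ft";  echo '[0, 0, 0, 0, 0, 0, 0, 0, 0, 0, 0, 0]' > path.dat && python3 -m creep path.dat| grep -E "eef_pos|ft"; python3 -c "
from workcell import manip;print(manip.state()['torque'])"
```

```text
eef_pos: [517.5, 6.4, 166.4]
ft_force: [0.1, -0.1, -1.3]
eef_pos: [525.0, 6.4, 166.4]
ft_force: [0.1, 0.5, -1.9]
eef_pos: [525.0, 6.4, 166.5]
ft_force: [0.6, -0.1, -2.0]
[ 0.00482842 -0.04794176  0.00569793]
```

Threaded with no contact. Now twisting anticlockwise (negative tool turn) about the loop's axis, which is 8.5 mm ahead of the shank.

```bash
cat > tq.py <<'E'
from workcell import manip;import numpy as np
s=manip.state();q=s['eef_rot'];print('t',s['t'],'p',s['eef_pos'].round(1),'F',s['ft_force'].round(1),'T',s['torque'].round(3),'yaw',round(2*np.arctan2(q[2],q[1])*57.296,2),'w',s['width'].round(1))
E
echo '[0.03, 0.68, 0, -0.08, 0.03, 0.68, 0, -0.08, 0.03, 0.68, 0, -0.08, 0.03, 0.68, 0, -0.08, 0.03, 0.68, 0, -0.08, 0, 0, 0, 0, 0, 0, 0, 0, 0, 0, 0, 0, 0, 0, 0, 0]' > path.dat && python3 -m creep path.dat>/dev/null; python3 tq.py;  echo '[0.02, 0.51, 0, -0.06, 0.02, 0.51, 0, -0.06, 0, 0, 0, 0, 0, 0, 0, 0, 0, 0, 0, 0, 0, 0, 0, 0]' > path.dat && python3 -m creep path.dat>/dev/null; python3 tq.py; echo '[0, 0, 0, 0]' > path.dat && python3 -m creep path.dat>/dev/null; python3 tq.py
```

```text
Traceback (most recent call last):
  File "tq.py", line 2, in <module>
    s=manip.state();q=s['eef_rot'];print('t',s['t'],'p',s['eef_pos'].round(1),'F',s['ft_force'].round(1),'T',s['torque'].round(3),'yaw',round(2*np.arctan2(q[2],q[1])*57.296,2),'w',s['width'].round(1))
                                                                                                                                                                                    ^^^^^^^^^^^^^^^^
AttributeError: 'float' object has no attribute 'round'
Traceback (most recent call last):
  File "tq.py", line 2, in <module>
    s=manip.state();q=s['eef_rot'];print('t',s['t'],'p',s['eef_pos'].round(1),'F',s['ft_force'].round(1),'T',s['torque'].round(3),'yaw',round(2*np.arctan2(q[2],q[1])*57.296,2),'w',s['width'].round(1))
                                                                                                                                                                                    ^^^^^^^^^^^^^^^^
AttributeError: 'float' object has no attribute 'round'
Traceback (most recent call last):
  File "tq.py", line 2, in <module>
    s=manip.state();q=s['eef_rot'];print('t',s['t'],'p',s['eef_pos'].round(1),'F',s['ft_force'].round(1),'T',s['torque'].round(3),'yaw',round(2*np.arctan2(q[2],q[1])*57.296,2),'w',s['width'].round(1))
                                                                                                                                                                                    ^^^^^^^^^^^^^^^^
AttributeError: 'float' object has no attribute 'round'
```

```bash
sed -i "s/,'w',s\['width'\].round(1)//" tq.py; python3 tq.py; echo '[0.02, 0.34, 0, -0.04, 0.02, 0.34, 0, -0.04, 0, 0, 0, 0, 0, 0, 0, 0, 0, 0, 0, 0]' > path.dat && python3 -m creep path.dat>/dev/null; python3 tq.py; echo '[0.02, 0.34, 0, -0.04, 0.02, 0.34, 0, -0.04, 0, 0, 0, 0, 0, 0, 0, 0, 0, 0, 0, 0]' > path.dat && python3 -m creep path.dat>/dev/null; python3 tq.py
```

```text
t 12.4667 p [526.2   2.3 166.5] F [ 0.3 -0.2 -1.9] T [-0.021 -0.058 -0.002] yaw 29.75
t 12.8833 p [526.6   1.6 166.5] F [-0.  -0.  -2.1] T [-0.017 -0.082  0.032] yaw 34.29
t 13.3 p [527.    1.  166.5] F [ 0.3  0.1 -1.3] T [-0.057 -0.128 -0.009] yaw 38.87
```

```bash
echo '[0.02, 0.34, 0, -0.04, 0.02, 0.34, 0, -0.04, 0, 0, 0, 0, 0, 0, 0, 0, 0, 0, 0, 0]' > path.dat && python3 -m creep path.dat>/dev/null; python3 tq.py; echo '[0.02, 0.34, 0, -0.04, 0, 0, 0, 0, 0, 0, 0, 0, 0, 0, 0, 0]' > path.dat && python3 -m creep path.dat>/dev/null; python3 tq.py;echo '[0.02, 0.34, 0, -0.04, 0, 0, 0, 0, 0, 0, 0, 0, 0, 0, 0, 0]' > path.dat && python3 -m creep path.dat>/dev/null; python3 tq.py
```

```text
t 13.7167 p [5.275e+02 5.000e-01 1.665e+02] F [ 1.2  0.  -1.2] T [-0.11  -0.142 -0.038] yaw 43.46
t 14.05 p [5.278e+02 3.000e-01 1.665e+02] F [ 0.6 -0.  -0.5] T [-0.185 -0.244 -0.005] yaw 45.76
t 14.3833 p [5.280e+02 1.000e-01 1.665e+02] F [ 0.7  0.2 -2.1] T [-0.176 -0.225  0.015] yaw 48.05
```

```bash
for i in 1 2 3 4 5; do echo '[0, 0, 0, 0]' > path.dat && python3 -m creep path.dat>/dev/null; python3 tq.py; done
```

```text
t 14.4667 p [5.280e+02 1.000e-01 1.665e+02] F [ 0.1 -1.  -1.4] T [-0.147 -0.219 -0.022] yaw 48.07
t 14.55 p [5.280e+02 1.000e-01 1.665e+02] F [-0.1 -0.6 -0.6] T [-0.231 -0.237 -0.05 ] yaw 48.09
t 14.6333 p [5.280e+02 1.000e-01 1.665e+02] F [ 1.1  0.1 -0.5] T [-0.14  -0.244  0.004] yaw 48.1
t 14.7167 p [5.280e+02 1.000e-01 1.665e+02] F [ 1.  -0.  -1.9] T [-0.196 -0.233 -0.05 ] yaw 48.11
t 14.8 p [5.280e+02 1.000e-01 1.665e+02] F [ 0.6 -0.2 -0.2] T [-0.119 -0.221 -0.039] yaw 48.11
```

```bash
for i in 1 2 3; do echo '[0, 0.4, 0, 0, 0, 0, 0, 0, 0, 0, 0, 0, 0, 0, 0, 0]' > path.dat && python3 -m creep path.dat>/dev/null; python3 tq.py; echo '[0, 0, 0, 0]' > path.dat && python3 -m creep path.dat>/dev/null; python3 tq.py; done
```

```text
t 15.1333 p [ 5.283e+02 -1.000e-01  1.665e+02] F [ 0.2 -0.9 -1.1] T [-0.128 -0.161 -0.022] yaw 48.12
t 15.2167 p [ 5.283e+02 -1.000e-01  1.665e+02] F [ 0.1  0.1 -1.5] T [-0.096 -0.191 -0.004] yaw 48.12
t 15.55 p [ 5.285e+02 -3.000e-01  1.665e+02] F [ 0.5  0.7 -0.2] T [-0.054 -0.054  0.005] yaw 48.12
t 15.6333 p [ 5.285e+02 -3.000e-01  1.665e+02] F [ 0.2 -0.7 -0.3] T [-0.032 -0.04  -0.041] yaw 48.12
t 15.9667 p [528.8  -0.6 166.5] F [-0.2 -0.1 -1.2] T [ 0.039  0.028 -0.033] yaw 48.12
t 16.05 p [528.8  -0.7 166.4] F [ 0.   0.7 -1.7] T [ 0.058  0.009 -0.012] yaw 48.12
```

```bash
for i in 1 2 3 4; do echo '[0.02, 0.37, 0, -0.04, 0, 0, 0, 0, 0, 0, 0, 0, 0, 0, 0, 0]' > path.dat && python3 -m creep path.dat>/dev/null; python3 tq.py; echo '[0, 0, 0, 0]' > path.dat && python3 -m creep path.dat>/dev/null; python3 tq.py; done
```

```text
t 16.3833 p [529.1  -0.9 166.4] F [-0.1  0.  -2.1] T [ 0.031 -0.045 -0.015] yaw 50.37
t 16.4667 p [529.1  -0.9 166.5] F [ 0.2 -0.2 -1.4] T [-0.011  0.061 -0.049] yaw 50.38
t 16.8 p [529.4  -1.2 166.5] F [-0.3  0.6 -1.2] T [-0.039 -0.049 -0.01 ] yaw 52.64
t 16.8833 p [529.5  -1.1 166.5] F [ 0.2 -0.4 -2.3] T [-0.025 -0.034 -0.038] yaw 52.66
t 17.2167 p [529.8  -1.4 166.5] F [-0.1 -0.  -2. ] T [-0.034 -0.052  0.01 ] yaw 54.94
t 17.3 p [529.8  -1.3 166.5] F [ 0.8  0.5 -1.4] T [-0.015 -0.048  0.023] yaw 54.96
t 17.6333 p [530.2  -1.6 166.5] F [-0.3  0.3 -1.5] T [-0.17  -0.151 -0.049] yaw 57.22
t 17.7167 p [530.2  -1.6 166.5] F [ 0.4 -0.1 -1.9] T [-0.093 -0.215 -0.033] yaw 57.25
```

```bash
for i in 1 2 3; do echo '[0.02, 0.7, 0, -0.03, 0, 0, 0, 0, 0, 0, 0, 0, 0, 0, 0, 0]' > path.dat && python3 -m creep path.dat>/dev/null; python3 tq.py; echo '[0, 0, 0, 0]' > path.dat && python3 -m creep path.dat>/dev/null; python3 tq.py; done
```

```text
t 18.05 p [530.8  -2.  166.5] F [ 0.1  0.3 -1.7] T [-0.184 -0.247 -0.015] yaw 59.0
t 18.1333 p [530.8  -1.9 166.5] F [ 0.6 -0.4 -2.3] T [-0.191 -0.188 -0.023] yaw 59.0
t 18.4667 p [531.3  -2.3 166.5] F [ 1.1 -0.1 -1.4] T [-0.199 -0.152 -0.114] yaw 60.72
t 18.55 p [531.3  -2.2 166.5] F [ 0.6 -0.2 -1.3] T [-0.195 -0.152 -0.074] yaw 60.72
t 18.8833 p [531.8  -2.6 166.5] F [ 0.1 -0.9 -0.7] T [-0.138 -0.065 -0.125] yaw 62.44
t 18.9667 p [531.8  -2.5 166.5] F [-0.5 -0.4 -1.1] T [-0.163 -0.113 -0.131] yaw 62.44
```

Tz reached about -0.13 N m, which is the stop (cartridge turned roughly 32°, matching the visible gap). I'll ease the twist slightly and raise in small steps.

```bash
echo '[-0.2, -0.1, 0, 0.03, 0, 0, -1.5, 0, 0, 0, -1.5, 0, 0, 0, -1.5, 0, 0, 0, 0, 0, 0, 0, 0, 0, 0, 0, 0, 0]' > path.dat && python3 -m creep path.dat>/dev/null; python3 tq.py; for i in 1 2 3 4 5; do echo '[0, 0, -1, 0, 0, 0, 0, 0, 0, 0, 0, 0]' > path.dat && python3 -m creep path.dat>/dev/null; python3 tq.py;done
```

```text
t 19.55 p [531.7  -2.7 171. ] F [-0.6  0.5 -3.9] T [-0.046 -0.034 -0.005] yaw 60.73
t 19.8 p [531.7  -2.7 172. ] F [ 0.   0.2 -3.6] T [-0.065 -0.026 -0.066] yaw 60.73
t 20.05 p [531.7  -2.7 173. ] F [-0.1 -0.8 -3.9] T [ 0.005 -0.027 -0.076] yaw 60.73
t 20.3 p [531.8  -2.7 174.1] F [-0.5 -0.1 -3.3] T [-0.051 -0.003 -0.014] yaw 60.73
t 20.55 p [532.2  -2.5 175.3] F [-0.3  0.6 -1.5] T [-0.084 -0.16   0.004] yaw 60.73
t 20.8 p [531.8  -2.7 176.1] F [ 0.2 -0.2 -1.9] T [-0.061 -0.169 -0.007] yaw 60.73
```

```bash
for i in 1 2 3 4 5 6; do echo '[0, 0, 0, 0]' > path.dat && python3 -m creep path.dat>/dev/null; python3 tq.py;done
python3 - <<'E'
from h import *
from workcell import eyes
for n in ("top","wrist","scene"):
    c=eyes.read_camera(n);pickle.dump(c,open(n+"6.pkl","wb"))
    for k in comps(c,(20,110,60),(32,255,255),8)[:4]: print(n,cv2.boundingRect(k))
    print(n,proj(c,[[534.5,6,40],[534.5,6,60],[534.5,6,120]]).round().tolist())
E
```

```text
t 20.8833 p [531.8  -2.7 176. ] F [ 0.2 -0.2 -2.2] T [-0.067 -0.11   0.004] yaw 60.72
t 20.9667 p [531.8  -2.7 176. ] F [ 1.2 -0.3 -2.1] T [-0.069 -0.165  0.02 ] yaw 60.73
t 21.05 p [531.8  -2.7 176. ] F [ 0.1  1.4 -2.9] T [-0.038 -0.149  0.002] yaw 60.73
t 21.1333 p [531.8  -2.7 176. ] F [ 1.2  0.3 -1.5] T [-0.023 -0.124  0.012] yaw 60.73
t 21.2167 p [531.8  -2.7 176. ] F [ 0.1 -0.  -2.1] T [-0.1   -0.135 -0.02 ] yaw 60.72
t 21.3 p [531.8  -2.7 176. ] F [-0.2  0.3 -1.8] T [-0.081 -0.182  0.034] yaw 60.73
top [[337.0, 262.0], [338.0, 261.0], [340.0, 257.0]]
wrist (51, 452, 474, 22)
wrist (543, 0, 97, 175)
wrist (372, 348, 16, 85)
wrist (245, 348, 17, 85)
wrist [[315.0, 226.0], [315.0, 232.0], [315.0, 255.0]]
scene (24, 93, 27, 48)
scene (465, 70, 10, 13)
scene (407, 102, 10, 12)
scene [[303.0, 253.0], [303.0, 245.0], [302.0, 220.0]]
```

```bash
for i in 1 2 3; do echo '[0, 0, -1, 0, 0, 0, 0, 0, 0, 0, 0, 0]' > path.dat && python3 -m creep path.dat>/dev/null; python3 tq.py;echo '[0, 0, 0, 0]' > path.dat && python3 -m creep path.dat>/dev/null; python3 tq.py;done
```

```text
t 21.7 p [531.6  -2.7 176.9] F [-0.4  0.9 -2.3] T [-0.122 -0.093  0.018] yaw 60.72
t 21.7833 p [531.6  -2.7 177. ] F [-0.7 -0.1 -2.4] T [-0.056 -0.036  0.011] yaw 60.72
t 22.0333 p [531.7  -2.7 178. ] F [-0.3 -0.2 -2.4] T [-0.111 -0.034 -0.002] yaw 60.72
t 22.1167 p [531.7  -2.7 178. ] F [-0.1 -0.3 -3.3] T [-0.071 -0.037  0.002] yaw 60.73
t 22.3667 p [531.8  -2.7 179.1] F [-0.3  0.6 -3.6] T [-0.135  0.019 -0.014] yaw 60.73
t 22.45 p [531.7  -2.7 179. ] F [ 0.5  0.3 -2.7] T [-0.045 -0.035  0.02 ] yaw 60.72
```

```bash
echo '[0, 0, -1.5, 0, 0, 0, -1.5, 0, 0, 0, -1.5, 0, 0, 0, -1.5, 0, 0, 0, 0, 0, 0, 0, 0, 0, 0, 0, 0, 0]' > path.dat && python3 -m creep path.dat>/dev/null; for i in 1 2 3 4 5 6; do echo '[0, 0, 0, 0]' > path.dat && python3 -m creep path.dat>/dev/null; python3 tq.py;done
```

```text
t 23.1167 p [531.7  -2.7 185. ] F [-0.3  0.9 -3. ] T [-0.091  0.034  0.008] yaw 60.72
t 23.2 p [531.7  -2.7 184.9] F [-1.5 -0.4 -2.8] T [-0.124 -0.024  0.02 ] yaw 60.73
t 23.2833 p [531.7  -2.7 184.9] F [-0.7  0.6 -3.1] T [-0.087 -0.044  0.007] yaw 60.73
t 23.3667 p [531.7  -2.7 184.9] F [ 0.7 -0.7 -2.9] T [-0.09  -0.014  0.026] yaw 60.73
t 23.45 p [531.7  -2.7 184.9] F [ 0.6 -0.3 -3.5] T [-0.127 -0.026  0.006] yaw 60.73
t 23.5333 p [531.7  -2.7 185. ] F [-1.   0.6 -2.5] T [-0.096 -0.009 -0.002] yaw 60.72
```

Load is a steady 1.5 N and the twist has gone to zero: the cartridge is free and hanging. Drawing it up.

```bash
echo '[0, 0, -2, 0, 0, 0, -2, 0, 0, 0, -2, 0, 0, 0, -2, 0, 0, 0, -2, 0, 0, 0, -2, 0, 0, 0, -2, 0, 0, 0, 0, 0]' > path.dat && python3 -m creep path.dat>/dev/null; python3 tq.py; echo '[0, 0, -4, 0, 0, 0, -4, 0, 0, 0, -4, 0, 0, 0, -4, 0, 0, 0, -4, 0, 0, 0, 0, 0, 0, 0, 0, 0]' > path.dat && python3 -m creep path.dat>/dev/null; python3 tq.py; echo '[0, 0, 0, 0]' > path.dat && python3 -m creep path.dat>/dev/null; python3 tq.py
```

```text
t 24.2 p [532.   -2.7 199.5] F [-1.   0.5 -2.4] T [-0.114  0.028  0.056] yaw 60.72
t 24.7833 p [531.9  -2.7 219.3] F [-0.4  0.1 -3.2] T [-0.091  0.026  0.014] yaw 60.72
t 24.8667 p [531.6  -2.8 218.9] F [ 0.1 -0.5 -3.6] T [-0.124 -0.013 -0.026] yaw 60.72
```

```bash
echo '[0, 0, -5, 0, 0, 0, -5, 0, 0, 0, -5, 0, 0, 0, -5, 0, 0, 0, -5, 0, 0, 0, -5, 0, 0, 0, -5, 0, 0, 0, 0, 0]' > path.dat && python3 -m creep path.dat>/dev/null; python3 tq.py; echo '[0, 0, -5, 0, 0, 0, -6, 0, 0, 0, -6, 0, 0, 0, -6, 0, 0, 0, -6, 0, 0, 0, -6, 0, 0, 0, -6, 0, 0, 0, -6, 0, 0, 0, -3, 0, 0, 0, 0, 0]' > path.dat && python3 -m creep path.dat>/dev/null; python3 tq.py; for i in 1 2 3; do echo '[0, 0, 0, 0, 0, 0, 0, 0]' > path.dat && python3 -m creep path.dat>/dev/null; python3 tq.py; done
python3 - <<'E'
from h import *
from workcell import eyes
o=[]
for n in ("scene","wrist"):
    c=eyes.read_camera(n);pickle.dump(c,open(n+"7.pkl","wb"));f=c["frame"][:,:,::-1]
    u=(proj(c,[[534.5,6,150]])[0]-60).astype(int);x0,y0=np.maximum(u,0);print(n,x0,y0)
    o.append(cv2.resize(f[y0:y0+120,x0:x0+120],(400,400),interpolation=cv2.INTER_CUBIC))
    for k in comps(c,(20,110,60),(32,255,255),30,(x0,x0+120,y0,y0+120))[:4]: print(n,cv2.minAreaRect(k))
    print(proj(c,[[534.5,6,140],[534.5,6,170]]))
cv2.imwrite("pics/out7.png",np.hstack(o))
E
```

```text
t 25.5333 p [532.4  -2.6 255.2] F [ 0.   0.  -1.6] T [-0.113 -0.015  0.013] yaw 60.72
t 26.3667 p [532.1  -2.5 304.9] F [-0.5  0.2 -3.1] T [-0.089 -0.037  0.012] yaw 60.73
t 26.5333 p [531.5  -2.8 303.7] F [-0.8  1.  -3.6] T [0.044 0.02  0.04 ] yaw 60.72
t 26.7 p [531.6  -2.7 303.7] F [-0.5  0.9 -3.3] T [0.009 0.004 0.032] yaw 60.73
t 26.8667 p [531.7  -2.7 303.8] F [-0.1  0.6 -3.2] T [ 0.003 -0.06  -0.006] yaw 60.72
scene 242 147
scene ((302.5, 205.5), (23.0, 25.0), 90.0)
[[302.17620568 211.54805214]
 [301.88867725 198.34115402]]
wrist 255 161
wrist ((315.52423095703125, 197.17771911621094), (29.802425384521484, 59.997459411621094), 87.95458984375)
[[315.16779357 219.05544343]
 [315.06151181 226.61543654]]
```

The scene shows the yellow cartridge at (302,205), clear above the pot. I'll carry it smoothly to the tray.

```bash
python3 - <<'E'
from h import *
c=ld("top0");P=ray(c,[(457,240),(521,223),(547,297),(482,318)],22);print(P.mean(0))
E
echo '[-2.7, 1.3, 0, 0, -5.4, 2.6, 0, 0, -10.8, 5.2, 0, 0, -16.2, 7.8, 0, 0, -18, 8.6, 0, 0, -18, 8.6, 0, 0, -18, 8.6, 0, 0, -18, 8.6, 0, 0, -18, 8.6, 0, 0, -18, 8.6, 0, 0]' > path.dat && python3 -m creep path.dat>/dev/null; python3 tq.py; echo '[-18, 8.6, 0, 0, -18, 8.6, 0, 0, -18, 8.6, 0, 0, -18, 8.6, 0, 0, -18, 8.6, 0, 0, -18, 8.6, 0, 0, -12, 6, 0, 0, -8, 4, 0, 0, -5, 2.5, 0, 0, -2.5, 1.2, 0, 0]' > path.dat && python3 -m creep path.dat>/dev/null; for i in 1 2 3; do echo '[0, 0, 0, 0, 0, 0, 0, 0, 0, 0, 0, 0, 0, 0, 0, 0]' > path.dat && python3 -m creep path.dat>/dev/null; python3 tq.py; done
python3 - <<'E'
from h import *
from workcell import eyes
for n in ("scene","top","wrist"):
    c=eyes.read_camera(n);pickle.dump(c,open(n+"8.pkl","wb"))
    for k in comps(c,(20,110,60),(32,255,255),30)[:5]: print(n,cv2.minAreaRect(k))
    print(proj(c,[[515,-298,141],[515,-298,171],[515,-298,4]]).round(1).tolist())
E
```

```text
[ 513.3351979  -299.47001173   22.        ]
t 27.8 p [ 520.9 -163.6  304. ] F [ 1.2  0.8 -2.8] T [-0.037 -0.019 -0.016] yaw 60.65
t 28.9667 p [ 512.5 -310.1  304.2] F [-0.2  0.1 -2.6] T [-0.045 -0.034  0.022] yaw 60.82
t 29.3 p [ 512.2 -311.1  304. ] F [ 0.2 -0.3 -3.7] T [-0.047 -0.03  -0.065] yaw 60.73
t 29.6333 p [ 512.2 -311.2  304. ] F [ 1.1 -0.2 -2.5] T [-0.064 -0.045 -0.035] yaw 60.72
scene ((36.147396087646484, 117.2918930053711), (48.58745193481445, 13.02238941192627), 72.18110656738281)
scene ((144.0, 207.0), (24.0, 26.0), 90.0)
scene ((470.0, 76.0), (10.0, 12.0), 0.0)
scene ((411.7499694824219, 106.74999237060547), (9.386679649353027, 11.264017105102539), 6.340191841125488)
[[148.8, 212.9], [145.9, 199.6], [161.0, 268.5]]
top ((537.5, 262.0), (30.0, 35.0), 90.0)
[[530.1, 263.1], [538.9, 261.5], [497.1, 268.9]]
wrist ((287.5, 462.5), (21.0, 473.0), 90.0)
wrist ((315.04730224609375, 197.7289581298828), (28.74797821044922, 57.07319259643555), 87.79740142822266)
wrist ((252.96438598632812, 389.961669921875), (14.286500930786133, 84.16451263427734), 2.12109637260437)
wrist ((380.0177307128906, 389.96087646484375), (84.16854095458984, 14.10495662689209), 87.79740142822266)
[[312.4, 214.5], [312.0, 221.7], [313.5, 193.3]]
```

```bash
echo '[0, 0, 6, 0, 0, 0, 12, 0, 0, 0, 16, 0, 0, 0, 18, 0, 0, 0, 18, 0, 0, 0, 18, 0, 0, 0, 14, 0, 0, 0, 10, 0, 0, 0, 6, 0, 0, 0, 3, 0]' > path.dat && python3 -m creep path.dat>/dev/null; echo '[0, 0, 1, 0, 0, 0, 0, 0, 0, 0, 0, 0, 0, 0, 0, 0, 0, 0, 0, 0, 0, 0, 0, 0]' > path.dat && python3 -m creep path.dat>/dev/null;python3 tq.py; echo '[0, 0, 1, 0, 0, 0, 1, 0, 0, 0, 1, 0, 0, 0, 1, 0, 0, 0, 1, 0, 0, 0, 1, 0]' > path.dat && python3 -m creep path.dat>/dev/null; python3 tq.py; for i in 1 2 3; do echo '[0, 0, 1, 0, 0, 0, 1, 0, 0, 0, 0, 0]' > path.dat && python3 -m creep path.dat>/dev/null; python3 tq.py;done
```

```text
t 31.1167 p [ 512.4 -311.2  182.4] F [-0.1 -0.2 -2.7] T [-0.059 -0.034 -0.036] yaw 60.73
t 31.6167 p [ 512.2 -311.1  175.8] F [ 0.   0.7 -3.1] T [-0.011 -0.064  0.004] yaw 60.73
t 31.8667 p [ 512.1 -311.1  173.7] F [ 0.3 -0.3 -3.1] T [-0.05  -0.049  0.046] yaw 60.73
t 32.1167 p [ 512.1 -311.1  171.8] F [ 0.  -0.1 -2.6] T [-0.032 -0.022 -0.003] yaw 60.73
t 32.3667 p [ 512.1 -311.1  169.7] F [-0.   0.  -3.5] T [-0.062 -0.009  0.03 ] yaw 60.73
```

```bash
for i in 1 2 3 4 5; do echo '[0, 0, 0.7, 0, 0, 0, 0.7, 0, 0, 0, 0, 0, 0, 0, 0, 0]' > path.dat && python3 -m creep path.dat>/dev/null; python3 tq.py;done
```

```text
t 32.7 p [ 512.2 -311.1  168.5] F [ 0.7 -0.8 -2.6] T [-0.073 -0.019 -0.058] yaw 60.73
t 33.0333 p [ 512.2 -311.1  167.2] F [-0.1 -0.8 -2.7] T [ 0.011  0.015 -0.045] yaw 60.73
t 33.3667 p [ 512.3 -311.2  165.9] F [ 0.1 -0.4 -0.8] T [-0.012 -0.067 -0.021] yaw 60.73
t 33.7 p [ 512.2 -311.1  164.3] F [-0.9 -1.  -1.5] T [-0.008 -0.025 -0.004] yaw 60.73
t 34.0333 p [ 512.2 -311.1  162.9] F [ 0.6  0.1 -1.1] T [-0.064 -0.077 -0.021] yaw 60.73
```

```bash
echo '[0, 0, 0.8, 0, 0, 0, 0.7, 0, 0, 0, 0, 0, 0, 0, 0, 0]' > path.dat && python3 -m creep path.dat>/dev/null; python3 tq.py
python3 - <<'E'
from h import *
from workcell import eyes
o=[]
for n,d in (("scene",36),("wrist",60)):
    c=eyes.read_camera(n);pickle.dump(c,open(n+"9.pkl","wb"));f=c["frame"][:,:,::-1]
    x0,y0=(proj(c,[[515,-302,40]])[0]-d).astype(int);x0=max(x0,0);y0=max(y0,0);print(n,x0,y0)
    o.append(cv2.resize(f[y0:y0+2*d,x0:x0+2*d],(400,400),interpolation=cv2.INTER_CUBIC))
    print([cv2.boundingRect(k) for k in comps(c,(20,110,60),(32,255,255),20)][:6])
    print(proj(c,[[515,-302,4],[515,-302,34]]).round(1).tolist())
cv2.imwrite("pics/tray9.png",np.hstack(o))
E
```

```text
t 34.3667 p [ 512.2 -311.1  161.4] F [-0.3  0.  -0.5] T [-0.026 -0.081 -0.001] yaw 60.73
scene 120 218
[(23, 94, 27, 48), (145, 252, 25, 24), (464, 70, 12, 13), (407, 101, 11, 12)]
[[159.1, 268.6], [156.6, 257.1]]
wrist 254 169
[(52, 452, 473, 22), (288, 183, 58, 29), (246, 348, 16, 85), (372, 348, 16, 85)]
[[314.8, 220.1], [314.7, 227.9]]
```

View pics/tray9.png

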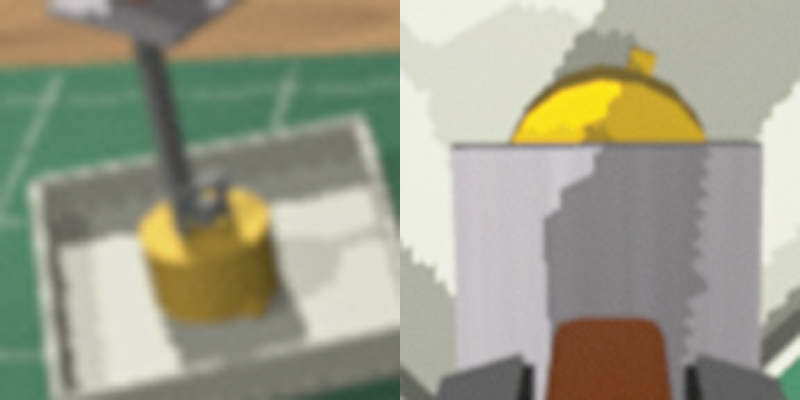

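The cartridge stands upright in the tray. Its +x lug shows in the wrist crop at (643,60), clockwise of the hook's x. I'll work out the relative yaw from it.

Run:
```python
from h import *
c=ld("wrist9")
q=lambda p:(np.array(p,float)-[400,0])*.3+[254,169]
P=ray(c,q([[513,142],[540,107],[570,86],[610,78],[650,86],[680,107],[706,142]]),34)[:,:2]
A=np.c_[2*P,np.ones(len(P))];s=np.linalg.lstsq(A,(P**2).sum(1),rcond=None)[0];r=np.sqrt(s[2]+s[:2]@s[:2]);print("centre",s[:2],r)
L=ray(c,q([[643,60]]),8)[0,:2];d=L-s[:2];print(L,np.hypot(*d),np.degrees(np.arctan2(d[1],d[0])))
```

```text
centre [ 517.94729814 -300.03342866] 22.40334782409021
[ 536.18478146 -283.31902139] 24.738173093499956 42.5048372437494
```

Relative yaw is about 17°. I'll turn back 0.3 rad clockwise about the loop axis, then slide out backwards.

```bash
echo '[0.03, -0.6, 0, 0.06, 0.03, -0.6, 0, 0.06, 0.03, -0.6, 0, 0.06, 0.03, -0.6, 0, 0.06, 0.03, -0.6, 0, 0.06, 0, 0, 0, 0, 0, 0, 0, 0, 0, 0, 0, 0]' > path.dat && python3 -m creep path.dat>/dev/null; python3 tq.py; echo '[-1, 0, 0, 0, -1, 0, 0, 0, -1, 0, 0, 0, -1, 0, 0, 0, -1, 0, 0, 0, 0, 0, 0, 0, 0, 0, 0, 0]' > path.dat && python3 -m creep path.dat>/dev/null; python3 tq.py;  echo '[-1, 0, 0, 0, -1, 0, 0, 0, -1, 0, 0, 0, -1, 0, 0, 0, 0, 0, 0, 0, 0, 0, 0, 0]' > path.dat && python3 -m creep path.dat>/dev/null; python3 tq.py;echo '[-1, 0, 0, 0, -1, 0, 0, 0, -1, 0, 0, 0, -1, 0, 0, 0, 0, 0, 0, 0, 0, 0, 0, 0]' > path.dat && python3 -m creep path.dat>/dev/null; python3 tq.py; echo '[-2, 0, 0, 0, -2, 0, 0, 0, -2, 0, 0, 0, -2, 0, 0, 0, 0, 0, 0, 0, 0, 0, 0, 0]' > path.dat && python3 -m creep path.dat>/dev/null; python3 tq.py
```

```text
t 35.1333 p [ 510.  -309.2  161.5] F [-0.3 -0.5 -1.7] T [-0.016  0.001 -0.032] yaw 43.63
t 35.7167 p [ 506.2 -312.8  161.5] F [ 0.4  0.3 -1. ] T [-0.04   0.007 -0.011] yaw 43.53
t 36.2167 p [ 503.3 -315.5  161.5] F [ 0.2 -0.8 -1.3] T [-0.033 -0.024 -0.002] yaw 43.52
t 36.7167 p [ 500.4 -318.3  161.5] F [-0.2 -0.3 -1.7] T [-0.017 -0.019 -0.002] yaw 43.53
t 37.2167 p [ 494.5 -323.9  161.5] F [-0.7 -0.5 -1.1] T [-0.093 -0.008 -0.009] yaw 43.51
```

```bash
echo '[0, 0, -2, 0, 0, 0, -3, 0, 0, 0, -5, 0, 0, 0, -8, 0, 0, 0, -15, 0, 0, 0, -20, 0, 0, 0, -20, 0, 0, 0, -20, 0, 0, 0, -12, 0, 0, 0, 0, 0]' > path.dat && python3 -m creep path.dat>/dev/null; python3 tq.py
python3 - <<'E'
from h import *
from workcell import eyes
for n in ("scene","top"):
    c=eyes.read_camera(n);pickle.dump(c,open(n+"10.pkl","wb"))
    print(n,[cv2.boundingRect(k) for k in comps(c,(20,110,60),(32,255,255),20)][:6],proj(c,[[517,-301,19]]).round(1).tolist())
E
```

```text
t 38.05 p [ 496.5 -324.5  270.3] F [ 0.2  0.1 -2.6] T [-0.057 -0.067  0.013] yaw 43.54
scene [(23, 94, 28, 47), (145, 252, 25, 24), (464, 70, 11, 13), (407, 101, 10, 13)] [[158.1, 263.4]]
top [(488, 255, 30, 26)] [[501.7, 267.2]]
```

```bash
echo '[0, 0, -3, 0.1085, 0, 0, -3, 0.1085, 0, 0, -3, 0.1085, 0, 0, -3, 0.1085, 0, 0, -3, 0.1085, 0, 0, 0, 0.1085, 0, 0, 0, 0.1085, 0, -10, 0, 0, 0, -20, 0, 0, 0, -30, 0, 0]' > path.dat && python3 -m creep path.dat>/dev/null; python3 tq.py; echo '[0, -30, 0, 0, 0, -30, 0, 0, 0, -30, 0, 0, 0, -30, 0, 0, 0, -30, 0, 0, 0, -30, 0, 0, 0, -30, 0, 0, 0, -30, 0, 0, 0, -30, 0, 0, 0, -30, 0, 0]' > path.dat && python3 -m creep path.dat>/dev/null; python3 tq.py;echo '[0, -30, 0, 0, 0, -30, 0, 0, 0, -30, 0, 0, 0, -30, 0, 0, 0, -30, 0, 0, 0, -25, 0, 0, 0, -15, 0, 0, 0, -10, 0, 0, 0, -5, 0, 0, 0, 0, 0, 0]' > path.dat && python3 -m creep path.dat>/dev/null; for i in 1 2; do echo '[0, 0, 0, 0, 0, 0, 0, 0, 0, 0, 0, 0, 0, 0, 0, 0, 0, 0, 0, 0]' > path.dat && python3 -m creep path.dat>/dev/null; python3 tq.py; done
```

```text
t 38.9833 p [ 493.5 -264.7  280.2] F [ 0.7 -0.  -0. ] T [ 0.057 -0.033  0.062] yaw -0.01
t 39.8167 p [493.2  38.3 280.8] F [ 0.3  0.6 -1.2] T [ 0.08 -0.05 -0.05] yaw 0.26
t 41.0667 p [494.6 240.6 281.6] F [-0.7 -0.3 -1.9] T [0.026 0.062 0.019] yaw -0.03
t 41.4833 p [494.4 241.3 281.5] F [-0.9 -0.4 -0.2] T [-0.033  0.034 -0.033] yaw 0.03
```

```bash
echo '[2, -6, 0, 0, 3, -8, 0, 0, 2.4, -5, 0, 0, 0, -3.2, 0, 0, 0, 0, 0, 0, 0, 0, 0, 0, 0, 0, 0, 0, 0, 0, 0, 0, 0, 0, 0, 0, 0, 0, 0, 0]' > path.dat && python3 -m creep path.dat>/dev/null; python3 tq.py
python3 - <<'E'
from h import *
from workcell import eyes,manip
c=eyes.read_camera("scene");pickle.dump(c,open("scene11.pkl","wb"))
g=cv2.cvtColor(c["frame"],cv2.COLOR_RGB2HSV)[:,:,1].astype(float)
p=manip.state()["eef_pos"]-[-.7,0,30.9]
for dz in (-20,-45,-70,-85):
    u=proj(c,[p+[2.5,0,dz]])[0];v=int(round(u[1]));r=g[v,int(u[0])-12:int(u[0])+13];w=np.clip(60-r,0,None)
    print(dz,u.round(1),(w*np.arange(int(u[0])-12,int(u[0])+13)).sum()/w.sum())
w=eyes.read_camera("wrist");old=ld("wrist4")
for q in (old,w):
    k=comps(q,(0,0,150),(180,40,255),100,(240,400,180,320))[0];print("plate",cv2.boundingRect(k),cv2.minAreaRect(k))
E
```

```text
t 42.3167 p [501.9 263.3 281.6] F [-0.5  0.8 -1.8] T [ 0.053 -0.006  0.012] yaw 0.0
-20 [428.9 159.2] 429.0091743119266
-45 [427.3 170.7] 427.3981042654028
-70 [425.9 181.8] 425.89237668161434
-85 [425.  188.3] 425.0755555555556
plate (269, 212, 131, 90) ((334.0, 256.5), (89.0, 130.0), 90.0)
plate (269, 212, 96, 90) ((316.5, 256.5), (89.0, 95.0), 90.0)
```

The hook has not moved in the grip. Lowering into the stand.

```bash
echo '[0, 0, 15, 0, 0, 0, 20, 0, 0, 0, 20, 0, 0, 0, 20, 0, 0, 0, 20, 0, 0, 0, 15, 0, 0, 0, 10, 0, 0, 0, 6, 0, 0, 0, 3, 0, 0, 0, 2, 0]' > path.dat && python3 -m creep path.dat>/dev/null; echo '[0, 0, 2, 0, 0, 0, 1, 0, 0, 0, 0, 0, 0, 0, 0, 0, 0, 0, 0, 0, 0, 0, 0, 0, 0, 0, 0, 0]' > path.dat && python3 -m creep path.dat>/dev/null;python3 tq.py; echo '[0, 0, 0.7, 0, 0, 0, 0.7, 0, 0, 0, 0, 0, 0, 0, 0, 0, 0, 0, 0, 0, 0, 0, 0, 0]' > path.dat && python3 -m creep path.dat>/dev/null;python3 tq.py
```

```text
t 43.8333 p [501.9 263.5 147.7] F [ 0.2 -0.4 -2.2] T [0.022 0.005 0.008] yaw 0.02
t 44.3333 p [501.9 263.5 146.1] F [ 1.3 -0.2 -1.9] T [ 0.088  0.025 -0.003] yaw 0.02
```

```bash
echo '[0, 0, 0.2, 0, 0, 0, 0, 0, 0, 0, 0, 0]' > path.dat && python3 -m creep path.dat >/dev/null; python3 tq.py; echo '[0, 0, 0, 0, 0, 0, 0, 0, 0, 0, 0, 0, 0, 0, 0, 0, 0, 0, 0, 0, 0, 0, 0, 0]' > path.dat && python3 -m creep path.dat 50; echo '[0, 0, -3, 0, 0, 0, -8, 0, 0, 0, -15, 0, 0, 0, -20, 0, 0, 0, -25, 0, 0, 0, -25, 0, 0, 0, -25, 0, 0, 0, 0, 0, 0, 0, 0, 0, 0, 0, 0, 0]' > path.dat && python3 -m creep path.dat
python3 - <<'E'
from h import *
from workcell import eyes
o=[]
for n,X in (("scene",[502,263,130]),("scene",[517,-301,30]),("wrist",None)):
    c=eyes.read_camera(n);f=c["frame"][:,:,::-1]
    u=proj(c,[X])[0] if X else np.array([310,230.]);d=40 if X else 100
    x0,y0=np.maximum((u-d).astype(int),0);o.append(cv2.resize(f[y0:y0+2*d,x0:x0+2*d],(266,266),interpolation=cv2.INTER_CUBIC))
cv2.imwrite("pics/end.png",np.hstack(o))
E
```

```text
t 44.5833 p [501.9 263.5 145.9] F [-0.3  0.3 -1.1] T [ 0.075 -0.031 -0.01 ] yaw 0.02
t: 45.08
eef_pos: [501.9, 263.5, 146.0]
eef_rot: [-0.0, 1.0, 0.0, 0.0]
ft_force: [1.1, 0.1, 0.2]
width: 49.9
grip_force: 0.0
t: 45.92
eef_pos: [501.4, 263.2, 266.7]
eef_rot: [0.0, 1.0, 0.0, -0.0]
ft_force: [-0.1, -0.2, -0.2]
width: 50.1
grip_force: 0.0
```

View pics/end.png

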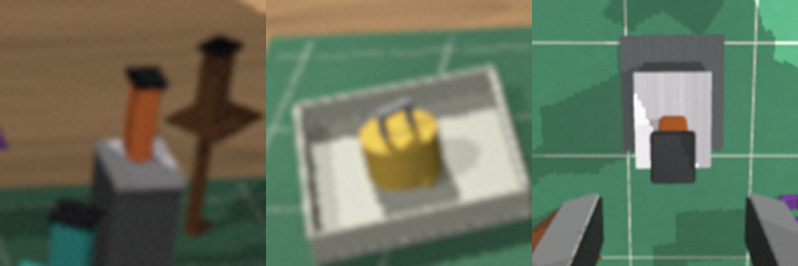

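The picture shows the hook hanging flat in its stand, the cartridge upright in the tray and the gripper clear of both. Handing in.

```bash
python3 -c "
from workcell import manip;print(manip.finish_job())"
```

```text
the job is handed in; nothing more can be done
None
```

The job is handed in at about 46 s (verdict not shown): the cartridge stands upright in the white tray and the hook hangs back in its stand, with no excess force seen in the wrist readings and the tape, can and jar never approached.

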